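File a reference-block case back into its packed rack

ROBOT

A 6-joint arm with a two-finger parallel gripper is mounted at the origin on a cart in front of the work surface, level with it; the furniture and walls round the work are solid. World frame = base frame: x ahead of the robot, y to its left, z up, the work surface at z = 0. Lengths are in mm, angles in rad, forces in N, time in s.
With the tool pointing down it reaches from about 350 to 775 mm from the base axis. Payload 7.3 kg.
Tool frame: the origin (TCP) lies at the very end of the fingers, on their centre line; the grasp point (between the pads) lies 19 mm behind it; z points along the fingers, y is the direction in which the jaws open and shut (so a half turn about z gives the same grasp; the last joint's range is limited). The gripper opens to 92 mm and grips with 3 to 60 N. Pads are 19 mm wide; open, the fingers measure 130 mm over their backs; the gripper's body (75 mm by 190 mm) begins 47 mm behind the grasp point.
Start: joints at [1.121, 0.342, 1.524, -0, 1.275, -0.146], TCP at [157.038, 500.983, 226.741] pointing down, gripper open.
Joint ranges: [-2.53, 2.53], [-0.77, 2.02], [0.04, 2.7], [-1, 4.14], [0.28, 2.66], [-3.11, 3.11]. Speed limits (rad/s): [2.57, 2.57, 3.14, 3.14, 3.14, 3.14].

INTERFACE

Orientations are given as [roll, pitch, yaw] about the fixed x, y, z axes, in that order (R = Rz(yaw) Ry(pitch) Rx(roll)).
In Python, from plant import bot gives the robot as it stands.
- The arm moves only by the tool arm_command, never from a script. Its argument "targets" is a list of rows, each an object of numbers: "x", "y", "z": the shift along the world's x, y, z in cm; "roll": the turn about the world's z in rad. In form: [{"x": .., "y": .., "z": .., "roll": ..}, ...]. A call has 1 to 8 rows; each row is the pose to reach, as a shift and turn from the pose commanded when the call began; what a row does not reach only later rows make up. A row lasts 1/12 s, in which the tool goes at most 41.7 mm and 7.16 degrees, less where a joint would pass 70% of its speed; a pose out of reach is approached as far as the arm can. A call with a gripper value outside its range is refused whole. "fingers" is the opening, from 0 (shut) to 1 (fully open), set as the call begins (left out, the last holds). The fingers move at their own pace and stop on an object; the grip force is fixed at half the most. Time passes only in rows, so rows that repeat a pose let the fingers close. It gives the time, the measured TCP pose, the force and the opening at its end, in the units of the state.
- bot.get_obs(): the state, without advancing time (a new reading comes with each control period).
- bot.capture(name): name is "scene" or "side" or "wrist"; returns a dict with "img" (420x560x3 uint8, blue, green, red), "fx", "fy", "cx", "cy" (pixels), "position" and "rotation" of the camera in the world; the wrist camera has in their place "hand_eye" (4x4, takes a point from camera to tool coordinates, whose origin is the TCP and whose axes are the flange's). Camera axes: x right, y down, z forward; pixel columns grow to the right and rows downward; lengths in mm; the calibration is good to about 2 mm. A picture is of the moment at which its call begins: read the wrist's pose just before it. There is no depth.
- bot.close_job(): hands the job in, once; it reports no verdict.
The state is a dict: "time": time; "joint_positions": joint angles; "dq": joint speeds; "tau": joint torques, N m; "tool_pos": TCP position; "tcp_rot": TCP orientation; "contact_force": force on the tool from outside, world axes, zero at the start; "moment": the same for the moment, N m; "grip_width": finger opening in mm.
Only numpy, scipy, OpenCV 4.12 (cv2) and the standard library are available. Lean on these libraries where they do the work, as an engineer would, in place of code of your own. Each camera call takes 0.05 s, during which the arm holds its last target.

TASK

The orange reference-block case has been left out on the bench after the daily check. Put it back in the gap in the row of cases in the rack: enter it end first from the front and push it in between its neighbours, which must give way along with the sprung bookend, until its end is flush with theirs. Leave all five cases standing upright in the row with the robot clear of them, topple none of them on the way, and leave the loose bench things where they lie.

Things in the scene. Friction and masses are not known exactly. Their poses are not given: they have to be found in the camera images.
- case_orange_center (a point): Orange plastic case, standing loose on the bench before the rack, 0.22 to 0.37 kg. 120 mm long (own x), 30 mm thick (own y), 90 mm high; the point is its centre, 45 mm up. Both ends alike and half-round (radius 15 mm in plan). Smooth plastic: the cases slide easily on one another; parting the row takes about 5 to 15 N of push. Own x points roughly away from the robot.
- rack: Grey steel rack fixed to the bench, no floor: cases stand on the bench. Open to its own -x (towards the robot). Origin on the bench, own y to the left cheek. Inner faces: left cheek y = +75 mm, right cheek y = -95 mm, back stop x = +60 mm. Cheeks reach to x = -45 mm and 68 mm up. A case fully home has its centre at x = 0, front end at x = -60 mm.
- rack_place (a point): The orange case's place: where its centre is when it is home and the row packed (from y = +75 to -75 mm). 45 mm above the rack's origin, same axes. Fixed testers, 0.7 m tall, stand left of the rack (green, world y > 0.36, x > 0.45 m) and right of it (cream, y -0.21 to 0.03, x > 0.40 m, bars to y = 0.04 at 0.25 m height): swing the arm round the cream one's front.
- bookend (a joint): Sprung aluminium bookend inside the rack's right cheek, pressing the row to the left: 0 m when let go (its face at the rack's y = -69 mm), growing to the right, at most 0.018. Spring about 2 N at 0, about 4.2 N at 0.006 m, where it stands when all five cases are in the row.
- case_a_center (a point): Grey (red stripe) case in the rack, loose, else like the orange one; the point is its centre, 45 mm up; own x runs into the rack. Two cases stand on each side of the gap, in any order; the gap, about 19 mm wide, must be opened to 30 mm by the orange case itself.
- case_b_center (a point): Blue (yellow stripe) case in the rack, loose, else like the orange one; the point is its centre, 45 mm up; own x runs into the rack. Two cases stand on each side of the gap, in any order; the gap, about 19 mm wide, must be opened to 30 mm by the orange case itself.
- case_c_center (a point): Grey (green stripe) case in the rack, loose, else like the orange one; the point is its centre, 45 mm up; own x runs into the rack. Two cases stand on each side of the gap, in any order; the gap, about 19 mm wide, must be opened to 30 mm by the orange case itself.
- case_d_center (a point): Blue (white stripe) case in the rack, loose, else like the orange one; the point is its centre, 45 mm up; own x runs into the rack. Two cases stand on each side of the gap, in any order; the gap, about 19 mm wide, must be opened to 30 mm by the orange case itself.
- spanner: Loose steel open-end spanner, 203 x 35 x 8 mm, lying left of the work; bystander. Origin at the middle of its underside.
- test_block: Loose round steel test block, 65 mm across, 15 mm high, lying right of the work; bystander. Origin at the centre of its underside.
- anvil: Loose black flat anvil, 63 mm across, 43 mm high with its stem, right of the work; bystander. Origin at the centre of its underside.
- tin: Loose green tin with a silver lid, 64 mm across, 31 mm high, right of the work; bystander. Origin at the centre of its underside.

How it is judged (in metres and radians):
On the way:
1. the nose of the orange case is between its neighbours, upright on the bench (x of case_orange_center in the frame of rack between -0.105 and -0.03 m and angle between case_orange_center's own z axis and vertical below 0.2 rad and height (world z) of case_orange_center below 0.056 m and y of case_orange_center in the frame of rack between -0.02 and 0.025 m), for 0.05 s.
At the end, for the whole second after the job is handed in: Orange case at rest in the middle place (10 mm sideways, 0.08 rad) of the row; all five cases upright (0.10 rad) on the bench and lengthwise within about 10 mm of fully home; the row holds the bookend 3 mm or more off its rest (x of case_a_center in the frame of rack between -0.01 and 0.008 m and angle between each of case_a_center, case_b_center, case_c_center, case_d_center, case_orange_center's own z axis and vertical below 0.1 rad and height (world z) of each of case_a_center, case_b_center, case_c_center, case_d_center, case_orange_center below 0.053 m and x of case_b_center in the frame of rack between -0.01 and 0.008 m and x of case_c_center in the frame of rack between -0.01 and 0.008 m and x of case_d_center in the frame of rack between -0.01 and 0.008 m and x of case_orange_center in the frame of rack between -0.01 and 0.008 m and y of case_orange_center in the frame of rack between -0.01 and 0.01 m and angle between the x axis of case_orange_center and the x axis of rack_place, either way round below 0.08 rad and value of joint bookend above 0.003 m and linear speed of case_orange below 0.02 m/s); the robot touches nothing.
It fails at once if a case in the rack is toppled (more than 0.35 rad) (angle between any of case_a_center, case_b_center, case_c_center, case_d_center's own z axis and vertical above 0.35 rad).
It fails at once if the orange case is toppled (more than 0.7 rad) (angle between case_orange_center's own z axis and vertical above 0.7 rad).
It fails at once if a loose bench thing (spanner, test block, anvil, tin) is shifted more than 30 mm (distance of any of spanner, test_block, anvil, tin from where it was at the start of the episode above 0.03 m).
It also fails if it takes over 53 s, if anything falls off the work surface, if the arm or the gripper's body presses on something with over 40 N, if the wrist force passes 120 N, or if a joint passes its speed limit or range.

## Working session

There is one attempt and no reset: what is moved stays moved. The work goes in short steps, Python scripts to look and compute and a tool call to move; the robot and the scene stay as the last step left them, time stands still between calls to the robot, and variables do not carry over. Pictures are saved under pics/ and viewed, and the job is handed in when it is done.

Besides the shell and the picture viewer there is one more tool, called after ">>>" as name(argument=value, ...) on one line, values as JSON. arm_command: Moves the arm, as the interface text tells. Its arguments: {"type":"object","properties":{"targets":{"type":"array","items":{"type":"object","properties":{"x":{"type":"number"},"y":{"type":"number"},"z":{"type":"number"},"roll":{"type":"number"}}}},"fingers":{"type":"number"}},"required":["targets"]}

```bash
mkdir -p pics; ls
cat > h.py <<'E'
import numpy as np, cv2
from plant import bot
def cap(n,f):
    o=bot.get_obs(); c=bot.capture(n); cv2.imwrite('pics/'+f,c['img']); return o,c
def ray(c,u,v):
    d=np.array([(u-c['cx'])/c['fx'],(v-c['cy'])/c['fy'],1.]); R=np.array(c['rotation']); 
    return np.array(c['position'],float), R@d
def onz(c,u,v,z):
    p,d=ray(c,u,v); return p+d*(z-p[2])/d[2]
E
python3 - <<'E'
from h import *
import pickle
for n in ['scene','side','wrist']:
    o,c=cap(n,n+'0.png'); pickle.dump((o,c),open(n+'0.pkl','wb'))
    print({k:np.round(v,3).tolist() for k,v in c.items() if k!='img'})
print(o)
E
```

```text
pics
{'fx': 530.193, 'fy': 530.193, 'cx': 277.706, 'cy': 204.412, 'position': [-373.963, 742.021, 1448.189], 'rotation': [-2.453, 0.016, -2.215]}
{'fx': 538.271, 'fy': 538.271, 'cx': 287.227, 'cy': 214.632, 'position': [-225.213, -456.401, 1133.665], 'rotation': [-2.412, 0.011, -0.986]}
{'fx': 322.896, 'fy': 322.896, 'cx': 286.386, 'cy': 204.573, 'hand_eye': [[-0.0, -0.963, -0.27, 72.16], [1.0, -0.001, 0.001, -0.774], [-0.001, -0.27, 0.963, -159.433], [0.0, 0.0, 0.0, 1.0]]}
{'time': 0.1, 'joint_positions': array([ 1.12102314e+00,  3.42628265e-01,  1.52489183e+00, -1.20630795e-05,
        1.27536449e+00, -1.45967746e-01]), 'dq': array([ 6.55606963e-04, -1.66642476e-03, -3.44242231e-03, -4.91575831e-04,
       -6.54968554e-05,  4.52696402e-04]), 'tau': array([ 1.62940312e-03, -4.32004845e+01, -2.44699091e+01,  7.19941081e-02,
        5.24159241e-02, -4.34139952e-05]), 'tool_pos': array([156.87278258, 500.65967353, 226.13766203]), 'tcp_rot': array([-3.14031279e+00, -1.76497079e-04,  2.83779062e+00]), 'contact_force': array([0.30157634, 0.50398585, 0.30841796]), 'moment': array([ 0.05440687, -0.07198959, -0.02126041]), 'grip_width': 91.75440387595118}
```

View pics/scene0.png

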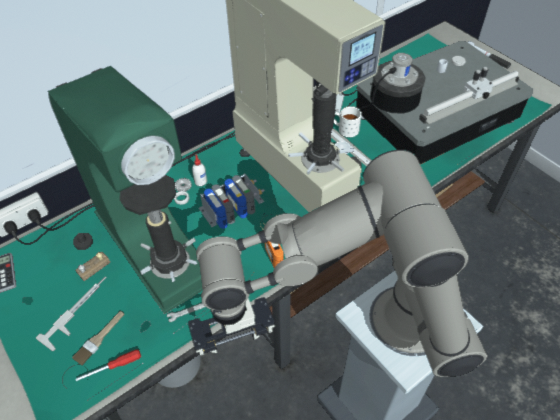

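View pics/side0.png

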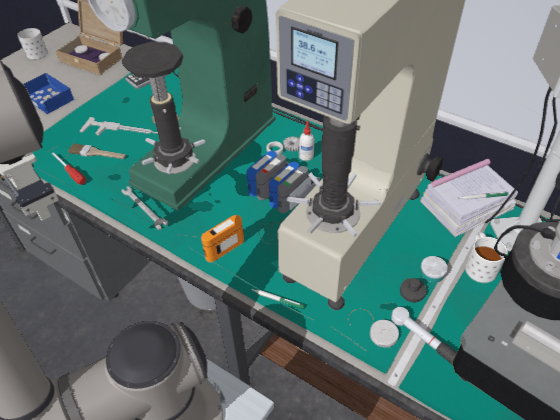

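View pics/wrist0.png

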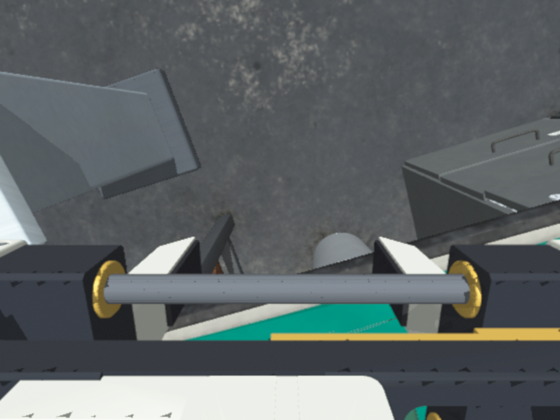

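The scene view shows the rack around (232,200) and the orange case mostly hidden by the arm. The side view shows the orange case near (222,238), the rack near (282,178) and the spanner near (145,205). I'll enlarge both.

Run:
```python
import cv2
a=cv2.imread('pics/side0.png'); 
cv2.imwrite('pics/s1.png',cv2.resize(a[140:275,185:335],None,fx=5.3,fy=4.4,interpolation=cv2.INTER_CUBIC)[:, :800])
a=cv2.imread('pics/scene0.png'); 
cv2.imwrite('pics/s2.png',cv2.resize(a[155:275,190:310],None,fx=5,fy=5,interpolation=cv2.INTER_CUBIC))
```

```text
(no output)
```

View pics/s1.png

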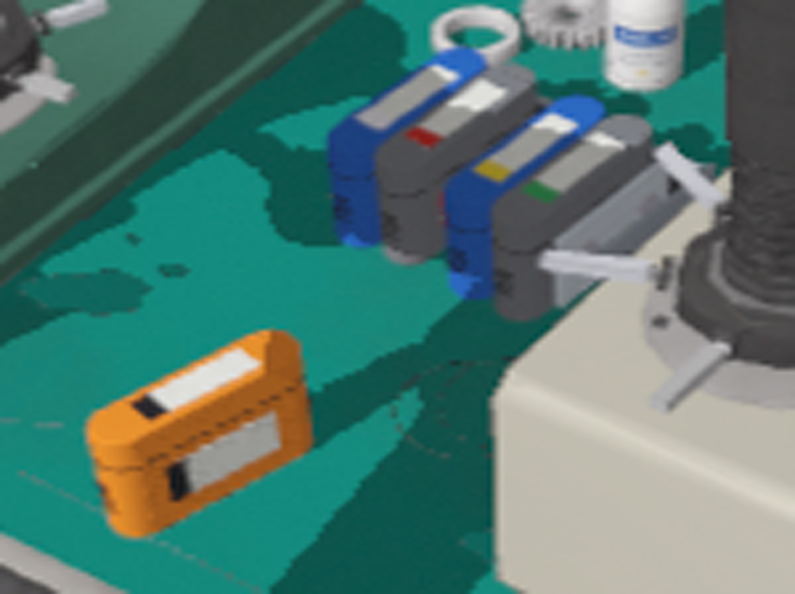

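View pics/s2.png

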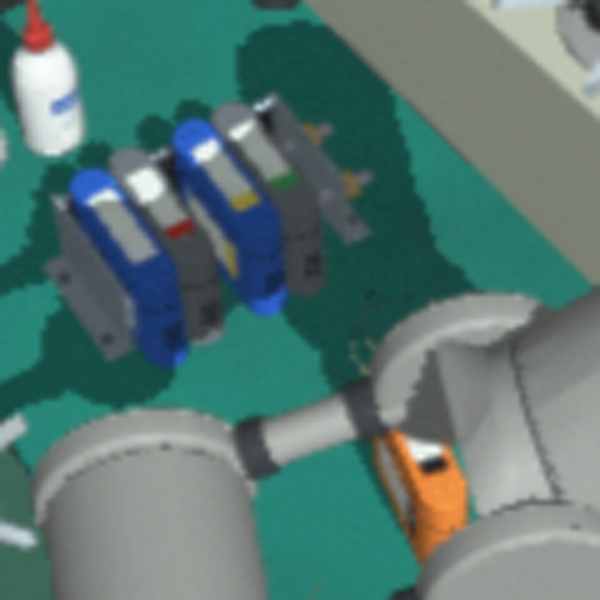

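```bash
cat > h.py <<'E'
import numpy as np, cv2
from scipy.spatial.transform import Rotation as Ro
try:
    from plant import bot
except Exception as e: print(e)
def cap(n,f):
    o=bot.get_obs(); c=bot.capture(n); cv2.imwrite('pics/'+f,c['img'])
    if 'hand_eye' in c:
        T=np.eye(4); T[:3,:3]=Ro.from_euler('xyz',o['tcp_rot']).as_matrix(); T[:3,3]=o['tool_pos']
        M=T@np.array(c['hand_eye']); c['position']=M[:3,3]; c['rotation']=Ro.from_matrix(M[:3,:3]).as_euler('xyz')
    return o,c
def Rm(c): return Ro.from_euler('xyz',c['rotation']).as_matrix()
def onz(c,u,v,z):
    d=Rm(c)@np.array([(u-c['cx'])/c['fx'],(v-c['cy'])/c['fy'],1.]); p=np.array(c['position'],float)
    return p+d*(z-p[2])/d[2]
def proj(c,P):
    q=(np.atleast_2d(P)-c['position'])@Rm(c); return np.c_[c['fx']*q[:,0]/q[:,2]+c['cx'],c['fy']*q[:,1]/q[:,2]+c['cy']]
def stad(x,y,yaw,z):
    a=np.linspace(-np.pi/2,np.pi/2,15)
    p=np.r_[np.c_[45+15*np.cos(a),15*np.sin(a)],np.c_[-45-15*np.cos(a),-15*np.sin(a)]]
    R=np.array([[np.cos(yaw),-np.sin(yaw)],[np.sin(yaw),np.cos(yaw)]])
    return np.c_[p@R.T+[x,y],np.full(len(p),z)]
def overlay(c,poses,box,s,f,extra=[]):
    u0,v0,u1,v1=box; im=cv2.resize(c['img'][v0:v1,u0:u1],None,fx=s,fy=s,interpolation=cv2.INTER_CUBIC)
    f2=lambda P:(((proj(c,P)+.5-[u0,v0])*s-.5)*8).round().astype(np.int32)
    for p in poses:
        for z in(0,90): cv2.polylines(im,[f2(stad(*p,z))],True,(255,0,255),1,cv2.LINE_AA,3)
    for P in extra: cv2.polylines(im,[f2(P)],False,(0,255,255),1,cv2.LINE_AA,3)
    cv2.imwrite('pics/'+f,im)
def rackpt(r,pts):
    x,y,w=r; pts=np.atleast_2d(np.array(pts,float)); R=Ro.from_euler('z',w).as_matrix()
    return pts@R.T+[x,y,0]
E
python3 - <<'E'
from h import *
import pickle
o,c=pickle.load(open('side0.pkl','rb'))
print(Rm(c)[:,2])
def m(n,u,v,z=90): print(n,onz(c,185+u/5.3,140+v/4.4,z).round(1))
m('on',105,452);m('of',292,338)
m('b1n',338,138);m('b1f',478,55)
m('a n',385,180);m('a f',530,75)
m('b n',455,188);m('b f',598,105)
m('c n',500,212);m('c f',645,122)
o,c=pickle.load(open('scene0.pkl','rb'))
def m(n,u,v,z=90): print(n,onz(c,190+u/5,155+v/5,z).round(1))
m('d n',165,290);m('d f',85,175)
m('c n',305,205);m('c f',228,105)
E
```

```text
[ 0.55140808  0.37456239 -0.74542078]
on [356.9 188.4  90. ]
of [473.9 166.5  90. ]
b1n [623.9 248.4  90. ]
b1f [729.5 230.8  90. ]
a n [606.4 205.4  90. ]
a f [728.6 196.1  90. ]
b n [620.4 170.7  90. ]
b f [724.5 149.5  90. ]
c n [615.6 139.3  90. ]
c f [724.6 119.9  90. ]
d n [613.2 252.   90. ]
d f [730.5 240.3  90. ]
c n [616.8 137.1  90. ]
c f [724.3 127.   90. ]
```

```bash
cat > ov.py <<'E'
from h import *
import pickle,sys
r=tuple(map(float,sys.argv[1].split(','))); og=tuple(map(float,sys.argv[2].split(',')))
ys=list(map(float,sys.argv[3].split(',')))
P=[og]
for y in ys:
    q=rackpt(r,[0,y,0])[0]; P.append((q[0],q[1],r[2]))
E=[rackpt(r,[[-45,75,0],[-45,75,68],[60,75,68]]),rackpt(r,[[-45,-95,0],[-45,-95,68],[60,-95,68]])]
for n,b,s in (('side',(190,140,335,270),5.4),('scene',(190,155,310,275),5)):
    o,c=pickle.load(open(n+'0.pkl','rb')); overlay(c,P,b,s,'ov_%s_%s.png'%(n,sys.argv[4]),E)
E
python3 ov.py 671,187,-0.13 415,177,-0.185 60,30,-20,-50 1
```

```text
(no output)
```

View pics/ov_side_1.png

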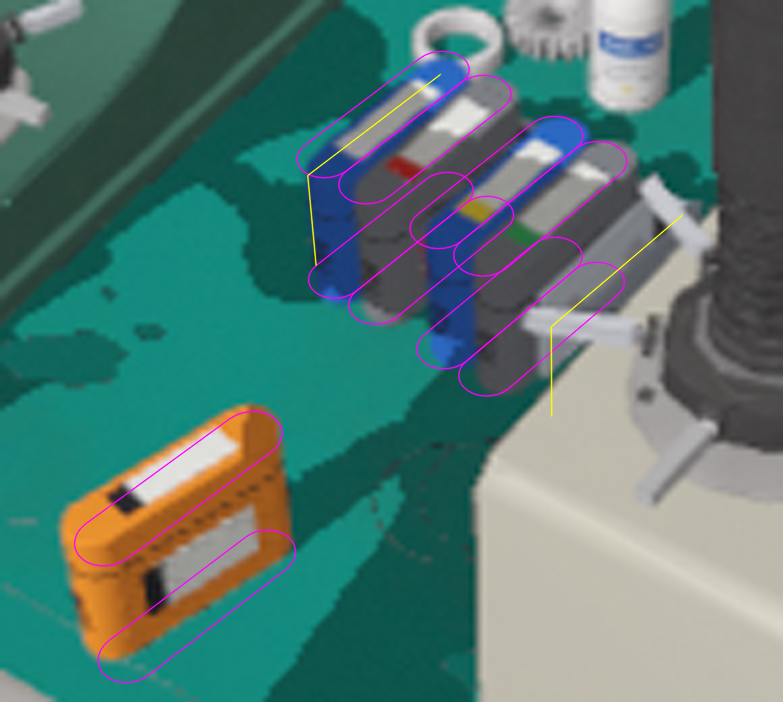

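View pics/ov_scene_1.png

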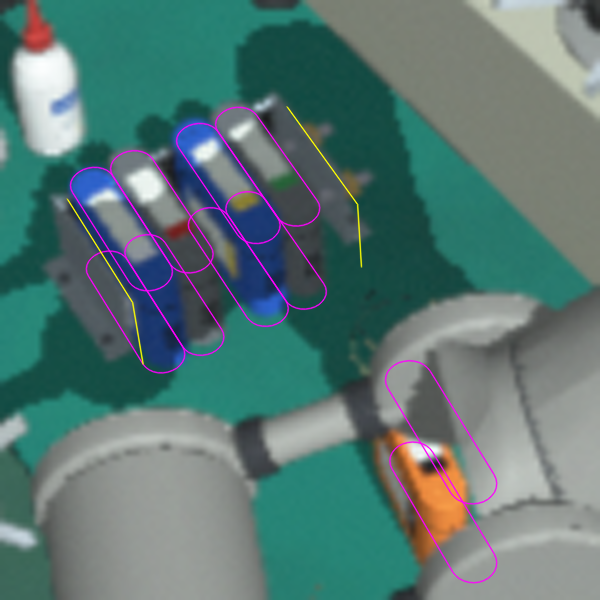

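```bash
cat > fit.py <<'E'
from h import *
import pickle
from scipy.optimize import minimize
o,c=pickle.load(open('side0.pkl','rb'))
im=c['img']; S=6
b=(195,200,250,270)
cr=cv2.resize(im[b[1]:b[3],b[0]:b[2]],None,fx=S,fy=S,interpolation=cv2.INTER_CUBIC)
hsv=cv2.cvtColor(cr,cv2.COLOR_BGR2HSV)
m=((hsv[...,0]<25)&(hsv[...,1]>120)&(hsv[...,2]>70)).astype(np.uint8)
cs,_=cv2.findContours(m,cv2.RETR_EXTERNAL,cv2.CHAIN_APPROX_NONE)
k=max(cs,key=cv2.contourArea); M=np.zeros_like(m); cv2.fillPoly(M,[cv2.convexHull(k)],1)
def mask(p):
    P=np.r_[stad(*p,0),stad(*p,90)]; q=((proj(c,P)+.5-[b[0],b[1]])*S-.5)
    Z=np.zeros_like(m); cv2.fillConvexPoly(Z,cv2.convexHull((q*8).round().astype(np.int32)),1,cv2.LINE_8,3); return Z
f=lambda p:(mask((p[0],p[1],p[2]/100))!=M).sum()
best=None
for y0 in(-35,-25,-15,-5,5):
    r=minimize(f,[415,180,y0],method='Nelder-Mead',options=dict(initial_simplex=np.array([[415,180,y0],[425,180,y0],[415,190,y0],[415,180,y0+8]])))
    print(r.x.round(2),r.fun,M.sum())
E
python3 fit.py
```

```text
[420.03 186.04 -28.39] 1675.0 46005
[419.78 185.86 -27.42] 1686.0 46005
[419.38 185.93 -28.7 ] 1663.0 46005
[419.77 186.35 -28.41] 1636.0 46005
[419.99 186.46 -27.66] 1688.0 46005
```

```bash
python3 ov.py 676,187,-0.15 419.7,186.2,-0.284 60,30,-20,-50 2
```

```text
(no output)
```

View pics/ov_side_2.png

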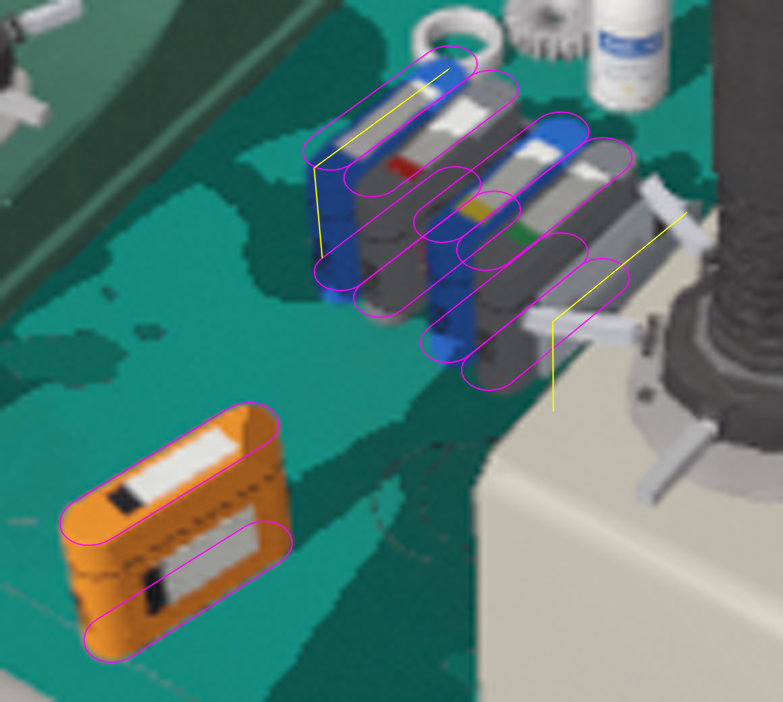

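View pics/ov_scene_2.png

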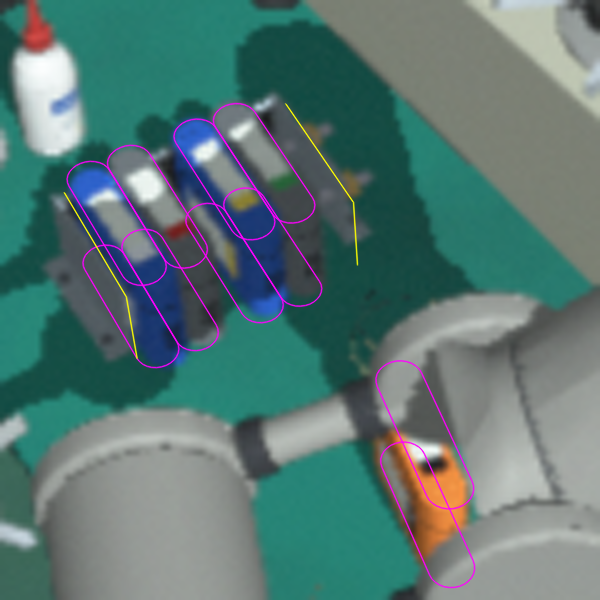

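```bash
cat > fit2.py <<'E'
from h import *
import pickle
from scipy.optimize import minimize
S=4
V=[]
for n,b in (('side',(235,145,315,225)),('scene',(195,165,265,235))):
    o,c=pickle.load(open(n+'0.pkl','rb'))
    cr=cv2.resize(c['img'][b[1]:b[3],b[0]:b[2]],None,fx=S,fy=S,interpolation=cv2.INTER_CUBIC)
    h,s,v=[x.astype(int) for x in cv2.split(cv2.cvtColor(cr,cv2.COLOR_BGR2HSV))]
    B=(h>103)&(h<130)&(s>130); T=(h>75)&(h<100)&(s>120)
    V.append((c,b,B,T,n))
    cv2.imwrite('pics/seg_%s.png'%n,(B*255+T*120).astype(np.uint8))
def rend(c,b,n,p):
    r=(p[0],p[1],p[2]/100); L=[(60,1),(30,2),(p[3],1),(p[3]-30,2)]
    Z=np.zeros(((b[3]-b[1])*S,(b[2]-b[0])*S),np.uint8)
    for y,l in (L if n=='side' else L[::-1]):
        q=rackpt(r,[0,y,0])[0]; P=np.r_[stad(q[0],q[1],r[2],0),stad(q[0],q[1],r[2],90)]
        u=((proj(c,P)+.5-[b[0],b[1]])*S-.5)
        cv2.fillConvexPoly(Z,cv2.convexHull((u*8).round().astype(np.int32)),l,cv2.LINE_8,3)
    return Z
def f(p,per=False):
    t=[]
    for c,b,B,T,n in V:
        Z=rend(c,b,n,p); t.append(((Z==1)&T).sum()+((Z==2)&(T|B)).sum()+((Z==0)&B).sum())
    return t if per else sum(t)
for y0 in (-25,-15,-8):
  for x in(670,680):
    s=np.array([x,187,y0,-20.]); 
    r=minimize(f,s,method='Nelder-Mead',options=dict(initial_simplex=np.vstack([s]+[s+d for d in np.diag([8,6,6,4])]),maxiter=400))
    print(r.x.round(2),r.fun,f(r.x,True))
p=r.x
for i in range(2):
    W=V; V=[W[i]]; q=minimize(f,p,method='Nelder-Mead',options=dict(initial_simplex=np.vstack([p]+[p+d for d in np.diag([5,5,5,3])]),maxiter=400)); print(W[i][4],q.x.round(2),q.fun); V=W
E
python3 fit2.py
```

```text
[674.68 181.08  -7.12 -18.51] 2515.0 [np.int64(1391), np.int64(1124)]
[674.78 180.96  -7.56 -18.59] 2509.0 [np.int64(1372), np.int64(1137)]
[675.03 180.96  -8.03 -19.04] 2546.0 [np.int64(1380), np.int64(1166)]
[675.28 181.37  -7.76 -19.01] 2520.0 [np.int64(1532), np.int64(988)]
[675.46 181.52  -7.26 -18.68] 2509.0 [np.int64(1639), np.int64(870)]
[675.9  182.18  -6.84 -18.72] 2567.0 [np.int64(1924), np.int64(643)]
side [673.2  179.55  -7.42 -18.32] 1062.0
scene [677.31 184.5   -7.17 -20.44] 303.0
```

The fits converge. The orange case is at about (420,186) with yaw -0.284. The rack is at about (675,181) with yaw -0.074. From the left the row is d, a, gap, b, c, and the gap runs from rack y of about +15 to -4. I'll move above the rear of the orange case now.

>>> arm_command(targets=[{"x":2.5,"y":-3.3,"z":0,"roll":0},{"x":5,"y":-6.6,"z":0,"roll":0},{"x":7.5,"y":-9.9,"z":0,"roll":0},{"x":10,"y":-13.2,"z":0,"roll":0},{"x":12.5,"y":-16.5,"z":0,"roll":0.02},{"x":15,"y":-19.8,"z":0,"roll":0.02},{"x":17.5,"y":-23.1,"z":0,"roll":0.02},{"x":19,"y":-25,"z":0,"roll":0.02}], fingers=1)

```text
time: 0.82
tool_pos: [348.6, 248.1, 226.7]
tcp_rot: [-3.141, 0.001, 2.856]
contact_force: [0.1, 0.5, -0.4]
grip_width: 91.9
```

>>> arm_command(targets=[{"x":2,"y":-2.5,"z":0},{"x":3.8,"y":-5.5,"z":-2},{"x":3.8,"y":-5.5,"z":-4},{"x":3.8,"y":-5.5,"z":-5},{"x":3.8,"y":-5.5,"z":-5}])

```text
$.targets[0]: bad value
```

Run:
```python
from h import *
import pickle
for n in('scene','wrist','side'):
    o,c=cap(n,n+'1.png'); pickle.dump((o,c),open(n+'1.pkl','wb'))
    r=(675,181.2,-.074); P=[(419.7,186.2,-.284)]
    for y in(60,30,-19,-49):
        q=rackpt(r,[0,y,0])[0]; P.append((q[0],q[1],-.074))
    if n!='side': overlay(c,P,(0,0,560,420) if n=='wrist' else (180,145,310,285),1.4 if n=='wrist' else 4.2,n+'1o.png')
print(o['tool_pos'],o['tcp_rot'],o['contact_force'],o['time'])
```

```text
[348.98479019 248.33744343 226.6302739 ] [-3.14100458e+00  6.61183050e-04  2.85291043e+00] [-0.28051714  0.42112231 -0.53475842] 0.9167
```

View pics/wrist1o.png

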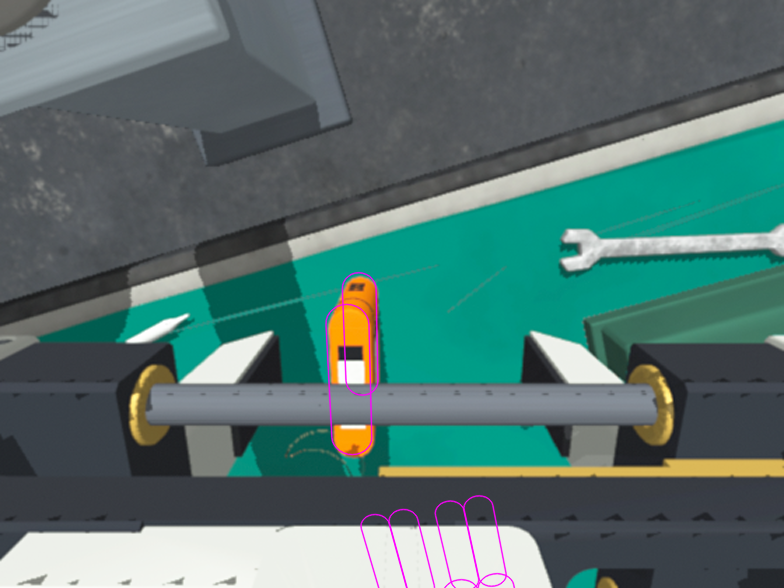

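View pics/scene1o.png

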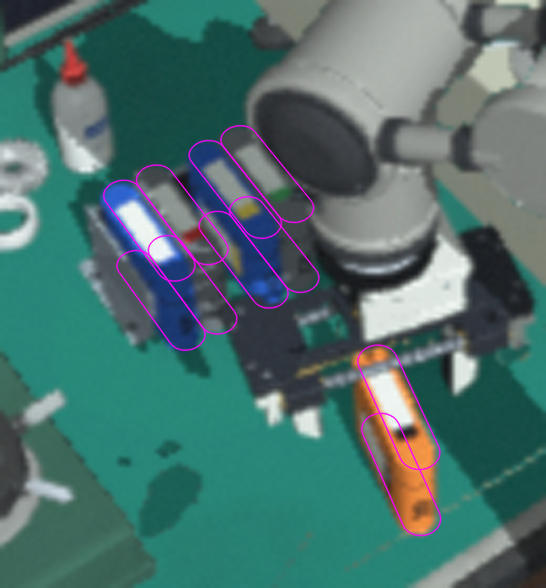

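The overlay matches the orange case in both the wrist view (around (350,370)) and the scene view (around (400,440)). I'll go over the rear end and then straight down.

>>> arm_command(targets=[{"x":2,"y":-2.7,"z":0,"roll":0},{"x":3.9,"y":-5.3,"z":0,"roll":0},{"x":3.9,"y":-5.3,"z":-2,"roll":0},{"x":3.9,"y":-5.3,"z":-6,"roll":0},{"x":3.9,"y":-5.3,"z":-10,"roll":0},{"x":3.9,"y":-5.3,"z":-10,"roll":0}])

```text
time: 1.47
tool_pos: [381.3, 197.4, 121.2]
tcp_rot: [-3.135, -0.011, 2.858]
contact_force: [-2.2, -0.6, -0.9]
grip_width: 91.7
```

Run:
```python
from h import *
import pickle
for n in('side','wrist'):
    o,c=cap(n,n+'2.png'); pickle.dump((o,c),open(n+'2.pkl','wb'))
    overlay(c,[(419.7,186.2,-.284)],(0,0,560,420) if n=='wrist' else (190,140,300,270),1.4 if n=='wrist' else 4.5,n+'2o.png')
print(o['tool_pos'],o['tcp_rot'],o['contact_force'],o['time'])
```

```text
[383.06963208 198.0164974  124.38142322] [-3.13722116 -0.00727239  2.85885574] [ 0.15062435 -0.89497294  0.74143668] 1.5167
```

View pics/wrist2o.png

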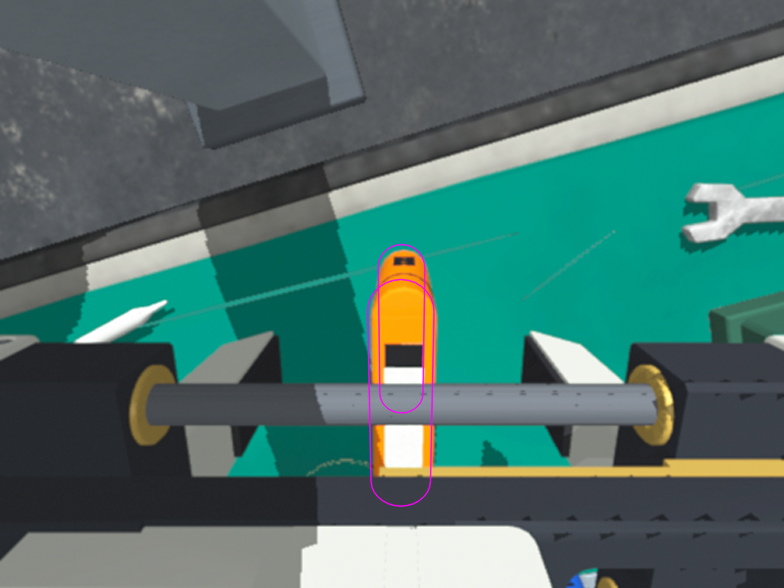

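View pics/side2o.png

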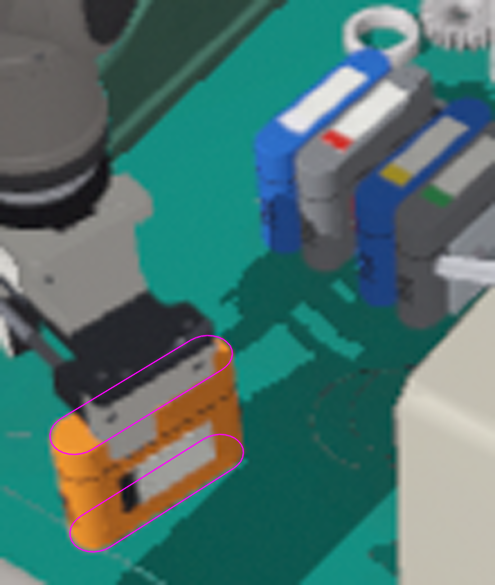

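The wrist view shows the case centred between the jaws (column about 402). I'll descend the rest of the way and close.

>>> arm_command(targets=[{"x":0,"y":0,"z":-3,"roll":0},{"x":0,"y":0,"z":-6,"roll":0},{"x":0,"y":0,"z":-8.4,"roll":0},{"x":0,"y":0,"z":-8.4,"roll":0},{"x":0,"y":0,"z":-8.4,"roll":0}])

```text
time: 1.98
tool_pos: [386.9, 198.8, 44.2]
tcp_rot: [3.141, 0.001, 2.859]
contact_force: [-0.0, 1.2, 0.7]
grip_width: 91.8
```

>>> arm_command(targets=[{"x":0,"y":0,"z":0,"roll":0},{"x":0,"y":0,"z":0,"roll":0},{"x":0,"y":0,"z":0,"roll":0},{"x":0,"y":0,"z":0,"roll":0},{"x":0,"y":0,"z":0,"roll":0},{"x":0,"y":0,"z":0,"roll":0},{"x":0,"y":0,"z":0,"roll":0},{"x":0,"y":0,"z":0,"roll":0}], fingers=0)

```text
time: 2.65
tool_pos: [386.0, 198.0, 42.8]
tcp_rot: [3.142, -0.0, 2.858]
contact_force: [0.2, -0.1, -0.1]
grip_width: 43.3
```

Run:
```python
from h import *
import pickle
for n in('wrist','side'):
    o,c=cap(n,n+'3.png'); pickle.dump((o,c),open(n+'3.pkl','wb'))
    overlay(c,[(419.7,186.2,-.284)],(0,0,560,420) if n=='wrist' else (190,140,300,270),1.4 if n=='wrist' else 4.5,n+'3o.png')
print(o)
```

```text
{'time': 2.7, 'joint_positions': array([ 2.96745365e-01,  4.42725011e-01,  1.99503934e+00,  1.13086582e-04,
        7.03865677e-01, -9.90298923e-01]), 'dq': array([-0.00096643,  0.00086054,  0.00111565, -0.00042143,  0.00068981,
       -0.00066086]), 'tau': array([ 4.93753600e-03, -3.85522521e+01, -1.46524939e+01,  9.29887989e-03,
        9.06299427e-02,  2.13417197e-04]), 'tool_pos': array([386.0385155 , 197.95660222,  42.72721844]), 'tcp_rot': array([ 3.14155196e+00, -7.13921974e-05,  2.85775440e+00]), 'contact_force': array([-0.68308697,  0.61774487,  0.13246505]), 'moment': array([-0.01195162,  0.04172553,  0.04955324]), 'grip_width': 39.13006894370023}
```

View pics/wrist3o.png

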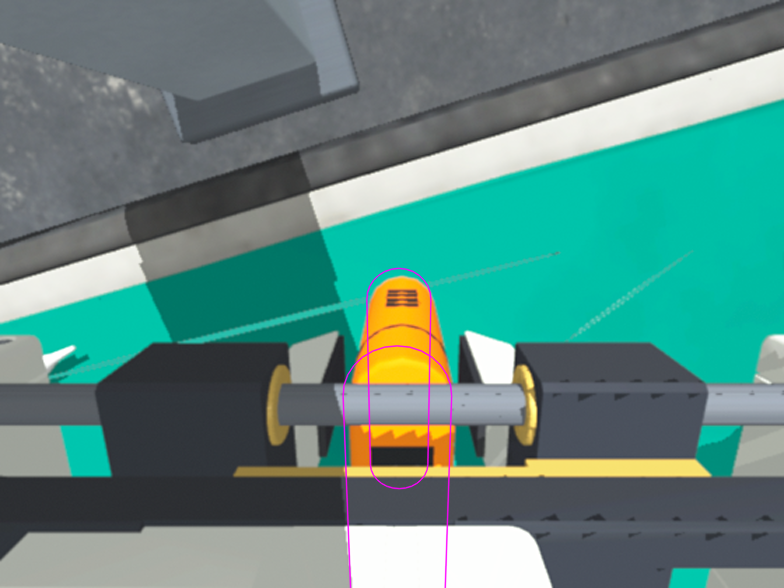

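View pics/side3o.png

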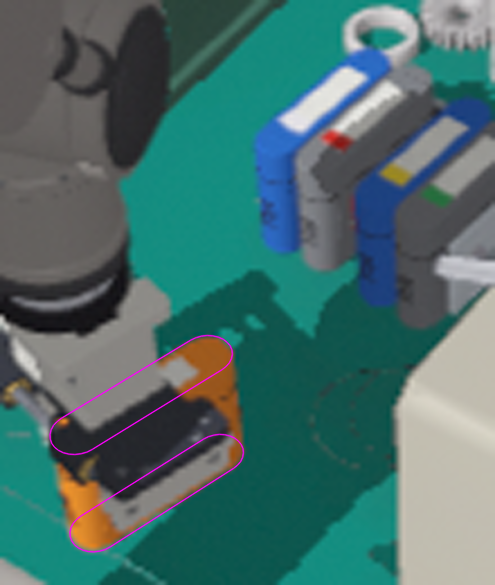

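>>> arm_command(targets=[{"x":0,"y":0,"z":0,"roll":0},{"x":0,"y":0,"z":0,"roll":0},{"x":0,"y":0,"z":0,"roll":0},{"x":0,"y":0,"z":0,"roll":0}])

```text
time: 3.08
tool_pos: [386.0, 198.0, 42.7]
tcp_rot: [3.142, -0.0, 2.858]
contact_force: [-0.1, -0.4, -0.5]
grip_width: 29.9
```

>>> arm_command(targets=[{"x":0,"y":0,"z":0.2,"roll":0},{"x":0,"y":0,"z":0.4,"roll":0},{"x":0,"y":0,"z":0.4,"roll":0}])

```text
time: 3.33
tool_pos: [386.1, 198.0, 47.0]
tcp_rot: [3.141, 0.0, 2.858]
contact_force: [-0.3, -0.5, -2.8]
grip_width: 30.2
```

The case is gripped at 30 mm, and the force reads 2.8 N of weight once lifted. Next I'll bring it in front of the gap, aligned with the rack.

>>> arm_command(targets=[{"x":1.5,"y":0,"z":0.2,"roll":0.03},{"x":4,"y":-0.1,"z":0.2,"roll":0.08},{"x":6.5,"y":-0.2,"z":0.2,"roll":0.13},{"x":9,"y":-0.3,"z":0.2,"roll":0.18},{"x":11,"y":-0.4,"z":0.2,"roll":0.21},{"x":11.9,"y":-0.4,"z":0.2,"roll":0.21},{"x":11.9,"y":-0.4,"z":0.2,"roll":0.21},{"x":11.9,"y":-0.4,"z":0.2,"roll":0.21}])

```text
time: 4.0
tool_pos: [503.8, 193.8, 48.2]
tcp_rot: [-3.141, -0.002, 3.067]
contact_force: [-1.2, 0.2, -2.4]
grip_width: 30.1
```

```bash
cat > look.py <<'E'
from h import *
import pickle,sys
k=sys.argv[1]; hold=len(sys.argv)>2
r=(675,181.2,-.074)
for n in('side','scene'):
    o,c=cap(n,n+k+'.png'); pickle.dump((o,c),open(n+k+'.pkl','wb'))
    w=(o['tcp_rot'][2]%(2*np.pi))-np.pi; p=o['tool_pos']; cx=p[0]+35.7*np.cos(w); cy=p[1]+35.7*np.sin(w)
    d=np.array([cx-r[0],cy-r[1]]); lx=d@[np.cos(r[2]),np.sin(r[2])]; ly=d@[-np.sin(r[2]),np.cos(r[2])]
    P=[(cx,cy,w)] if hold else []
    for y in(60,30,-19,-49):
        q=rackpt(r,[0,y,0])[0]; P.append((q[0],q[1],r[2]))
    overlay(c,P,(210,140,320,250) if n=='side' else (190,155,310,275),5,n+k+'o.png')
    cv2.imwrite('pics/'+n+k+'c.png',cv2.resize(c['img'][145:255,200:320] if n=='side' else c['img'][155:275,190:310],None,fx=5,fy=5,interpolation=cv2.INTER_CUBIC))
print(o['tool_pos'],o['tcp_rot'],o['contact_force'],o['grip_width'],o['time'],'case in rack',lx,ly,w-r[2])
E
python3 look.py 4 h
```

```text
[503.28317486 193.92700388  48.25240258] [-3.14104446e+00 -2.46561339e-03  3.06721836e+00] [-0.26821465  0.80369603 -1.75902281] 30.012270208965305 4.05 case in rack -136.48782045448115 -0.016639863075443437 -0.0003742903720110463
```

View pics/side4o.png

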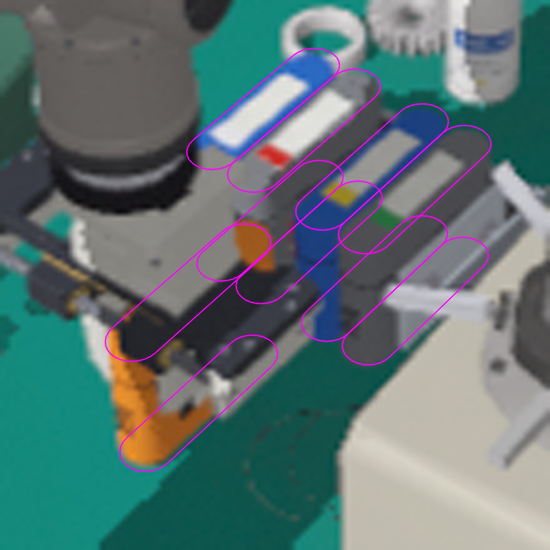

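View pics/scene4o.png

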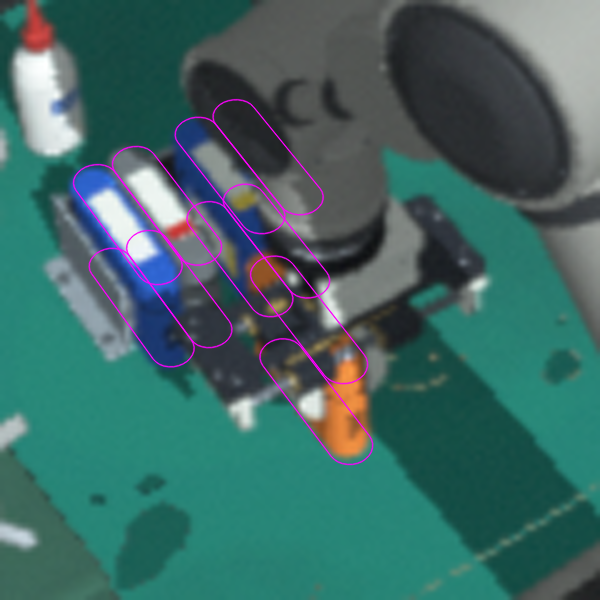

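Both overlays agree: the nose is at the gap and aligned. I'll lower the case to the bench and feed it in slowly.

>>> arm_command(targets=[{"x":0,"y":-0.1,"z":-0.3,"roll":0},{"x":0,"y":-0.1,"z":-0.55,"roll":0},{"x":1,"y":-0.17,"z":-0.55,"roll":0},{"x":2,"y":-0.25,"z":-0.55,"roll":0},{"x":3,"y":-0.32,"z":-0.55,"roll":0},{"x":4,"y":-0.4,"z":-0.55,"roll":0},{"x":4.5,"y":-0.43,"z":-0.55,"roll":0},{"x":4.5,"y":-0.43,"z":-0.55,"roll":0}])

```text
time: 4.77
tool_pos: [550.1, 191.1, 42.9]
tcp_rot: [3.14, -0.0, 3.069]
contact_force: [1.3, 5.0, -2.9]
grip_width: 29.8
```

```bash
python3 look.py 5 h
```

```text
[549.9164213  191.01192787  42.9263348 ] [3.14003443e+00 1.56900307e-04 3.06886512e+00] [ 1.46652269  5.66995499 -2.91283929] 30.123356283241115 4.8167 case in rack -89.7667051870727 0.5827629229841824 0.0012724704345662835
```

View pics/side5c.png

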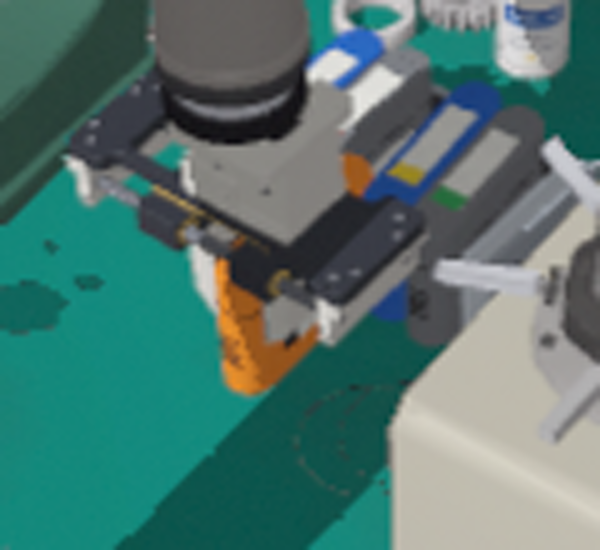

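View pics/scene5c.png

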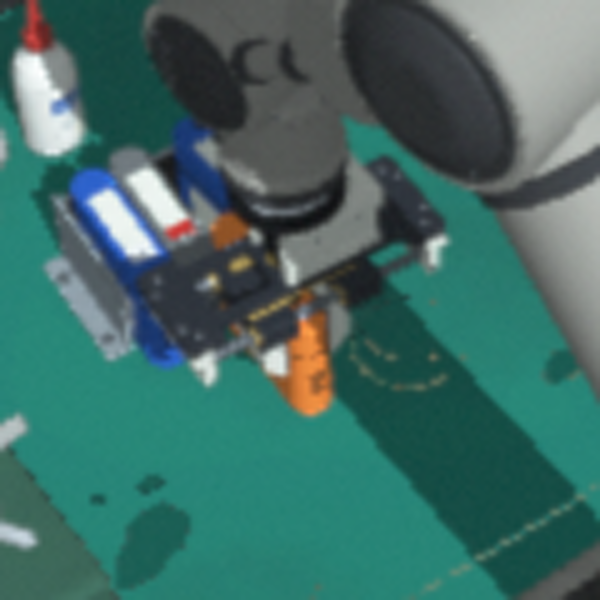

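The nose is in at rack x of about -90 with a 5 N side load, as expected. I'll continue to about -45.

>>> arm_command(targets=[{"x":0.8,"y":-0.06,"z":0,"roll":0},{"x":1.6,"y":-0.12,"z":0,"roll":0},{"x":2.4,"y":-0.18,"z":0,"roll":0},{"x":3.2,"y":-0.24,"z":0,"roll":0},{"x":4,"y":-0.3,"z":0,"roll":0},{"x":4.5,"y":-0.33,"z":0,"roll":0},{"x":4.5,"y":-0.33,"z":0,"roll":0}])

```text
time: 5.45
tool_pos: [595.0, 188.2, 42.9]
tcp_rot: [3.139, -0.0, 3.069]
contact_force: [1.1, 6.9, -2.6]
grip_width: 30.1
```

```bash
python3 look.py 6 h
```

```text
[594.8632441  188.11511025  42.89307543] [3.13959320e+00 1.64822709e-04 3.06877359e+00] [ 1.11570048  5.82681581 -4.06496659] 29.96122901986381 5.5 case in rack -44.72871772567356 1.0136356937223847 0.0011809407815250167
```

View pics/side6c.png

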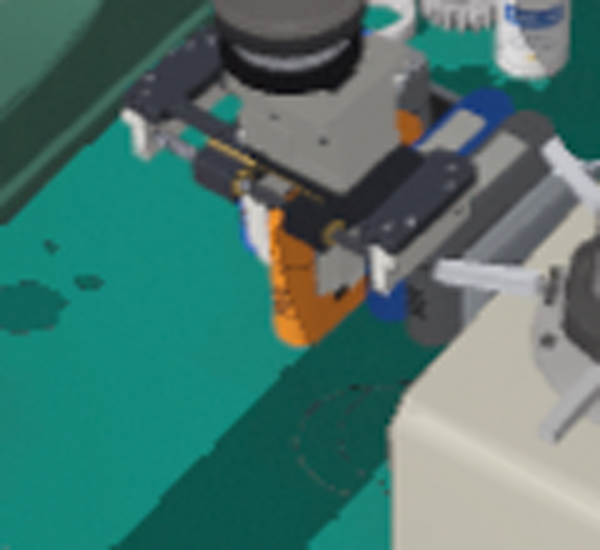

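View pics/scene6c.png

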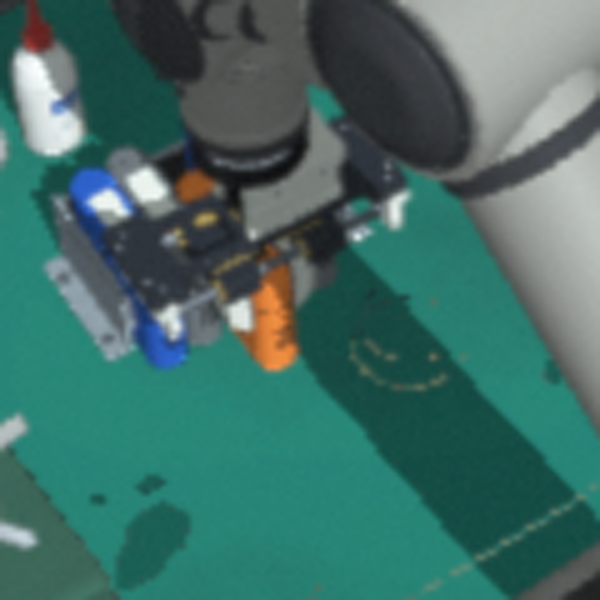

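The case is straight in the gap and only 45 mm short of home. I'll release it, back straight off, and close the fingers so they can push.

>>> arm_command(targets=[{"x":0,"y":0,"z":0,"roll":0},{"x":0,"y":0,"z":0,"roll":0},{"x":0,"y":0,"z":0,"roll":0},{"x":0,"y":0,"z":0,"roll":0},{"x":0,"y":0,"z":0,"roll":0}], fingers=0.65)

```text
time: 5.97
tool_pos: [595.1, 186.1, 43.4]
tcp_rot: [3.142, 0.0, 3.067]
contact_force: [-0.6, 0.4, -0.7]
grip_width: 57.2
```

>>> arm_command(targets=[{"x":-1,"y":0.07,"z":0,"roll":0},{"x":-2.5,"y":0.18,"z":0,"roll":0},{"x":-4,"y":0.3,"z":0,"roll":0},{"x":-5.5,"y":0.41,"z":0,"roll":0},{"x":-6.5,"y":0.48,"z":0,"roll":0},{"x":-6.5,"y":0.48,"z":0,"roll":0}])

```text
time: 6.47
tool_pos: [528.0, 191.2, 43.3]
tcp_rot: [-3.141, -0.002, 3.068]
contact_force: [-0.2, 0.5, -0.5]
grip_width: 59.7
```

```bash
python3 look.py 7
```

```text
[529.59764213 191.16367932  43.51096646] [-3.14157951e+00 -1.16842066e-04  3.06810060e+00] [ 0.68641847 -0.25010286 -0.02928133] 59.44960767410514 6.5167 case in rack -110.04107199140167 -0.7954121270182735 0.0005079479852293928
```

View pics/side7o.png

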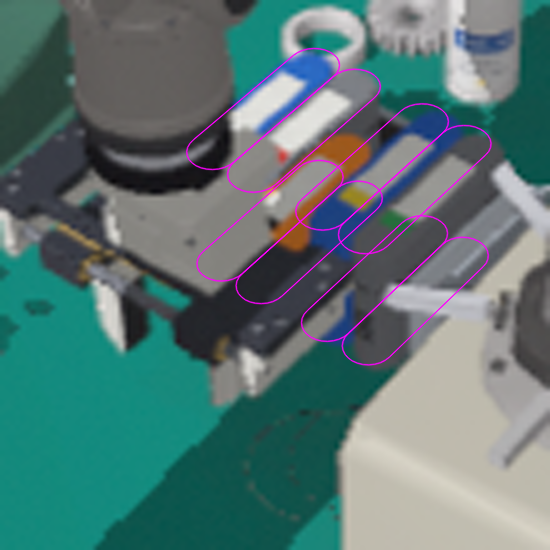

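View pics/scene7c.png

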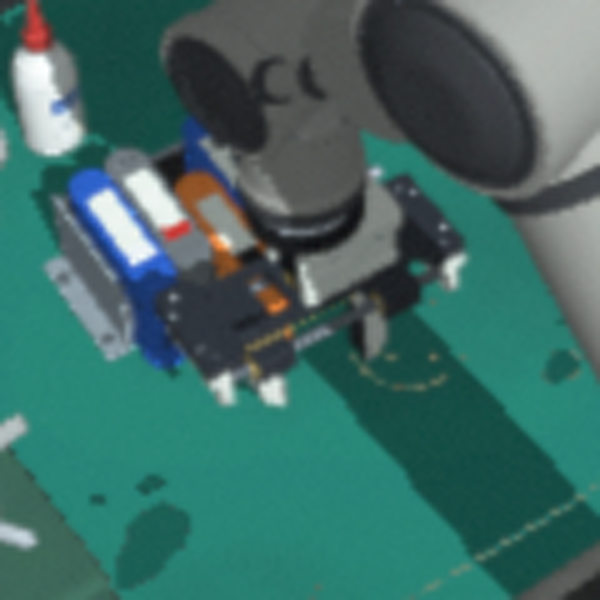

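The orange case stands upright in the row. I'll close the fingers.

>>> arm_command(targets=[{"x":0,"y":0,"z":0,"roll":0},{"x":0,"y":0,"z":0,"roll":0},{"x":0,"y":0,"z":0,"roll":0},{"x":0,"y":0,"z":0,"roll":0},{"x":0,"y":0,"z":0,"roll":0},{"x":0,"y":0,"z":0,"roll":0},{"x":0,"y":0,"z":0,"roll":0},{"x":0,"y":0,"z":0,"roll":0}], fingers=0)

```text
time: 7.23
tool_pos: [530.1, 191.2, 43.2]
tcp_rot: [3.142, -0.0, 3.068]
contact_force: [0.2, 0.9, 0.4]
grip_width: 11.2
```

>>> arm_command(targets=[{"x":0.5,"y":-0.04,"z":-0.2,"roll":0},{"x":1,"y":-0.08,"z":-0.4,"roll":0},{"x":1.5,"y":-0.11,"z":-0.4,"roll":0},{"x":2,"y":-0.15,"z":-0.4,"roll":0},{"x":2.5,"y":-0.18,"z":-0.4,"roll":0},{"x":3,"y":-0.22,"z":-0.4,"roll":0},{"x":3.5,"y":-0.26,"z":-0.4,"roll":0},{"x":4,"y":-0.3,"z":-0.4,"roll":0}])

```text
time: 7.9
tool_pos: [569.9, 188.2, 39.1]
tcp_rot: [-3.142, -0.001, 3.068]
contact_force: [-3.8, 1.4, 1.9]
grip_width: 0.7
```

>>> arm_command(targets=[{"x":0.5,"y":-0.04,"z":0,"roll":0},{"x":1,"y":-0.08,"z":0,"roll":0},{"x":1.5,"y":-0.11,"z":0,"roll":0},{"x":2,"y":-0.15,"z":0,"roll":0},{"x":2.3,"y":-0.17,"z":0,"roll":0},{"x":2.3,"y":-0.17,"z":0,"roll":0}])

```text
time: 8.4
tool_pos: [593.9, 186.3, 39.2]
tcp_rot: [3.141, 0.001, 3.068]
contact_force: [0.5, -0.6, 1.1]
grip_width: 0.5
```

```bash
python3 look.py 8
```

```text
[593.73367717 186.31900791  39.24006392] [3.14146945e+00 1.05848070e-03 3.06757773e+00] [ 0.52537576 -1.15035947  0.73842622] 0.48865805484663083 8.45 case in rack -45.72237812086966 -0.9037552117323484 -1.4924161564636163e-05
```

View pics/side8c.png

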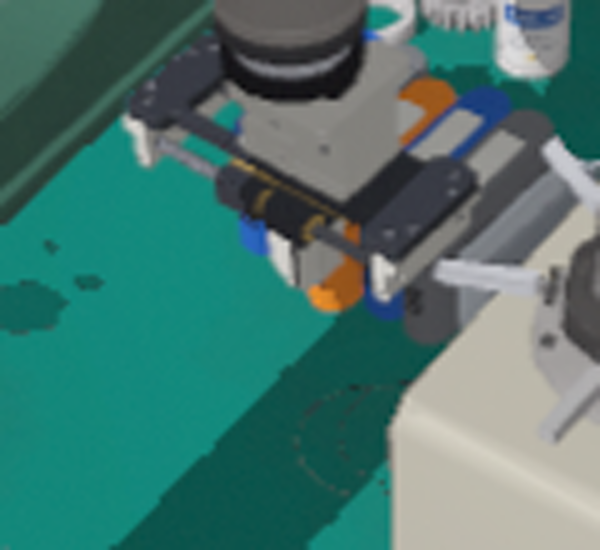

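View pics/scene8c.png

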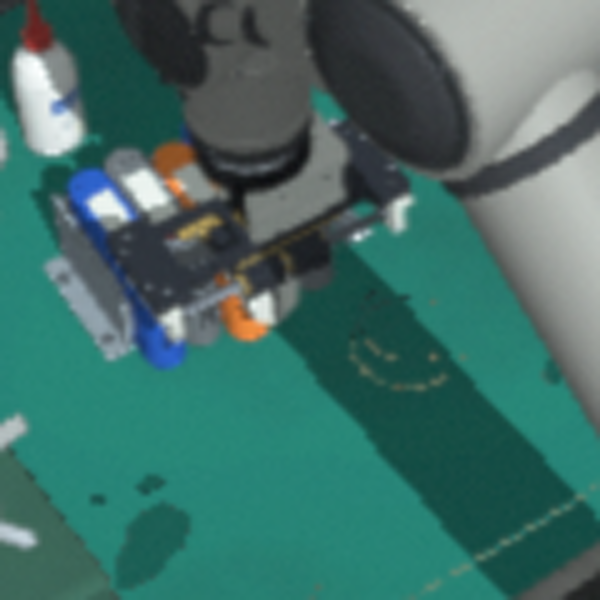

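It's nearly home. I'll creep the last 10 mm or so.

>>> arm_command(targets=[{"x":0.3,"y":-0.02,"z":0,"roll":0},{"x":0.6,"y":-0.04,"z":0,"roll":0},{"x":0.9,"y":-0.06,"z":0,"roll":0},{"x":0.9,"y":-0.06,"z":0,"roll":0}])

```text
time: 8.83
tool_pos: [602.7, 185.9, 39.3]
tcp_rot: [3.141, 0.001, 3.068]
contact_force: [0.2, -1.4, 0.3]
grip_width: 0.5
```

>>> arm_command(targets=[{"x":0.1,"y":-0.01,"z":0,"roll":0},{"x":0.1,"y":-0.01,"z":0,"roll":0}])

```text
time: 9.0
tool_pos: [603.1, 185.8, 39.2]
tcp_rot: [3.141, 0.0, 3.068]
contact_force: [-0.9, 0.5, 1.0]
grip_width: 0.4
```

>>> arm_command(targets=[{"x":0.1,"y":-0.01,"z":0,"roll":0},{"x":0.1,"y":-0.01,"z":0,"roll":0}])

```text
time: 9.17
tool_pos: [604.0, 185.7, 39.2]
tcp_rot: [3.141, -0.0, 3.068]
contact_force: [-1.5, 0.5, 0.2]
grip_width: 0.5
```

```bash
python3 look.py 9
```

```text
[604.0272564  185.70704432  39.21320691] [ 3.14148221e+00 -2.97791274e-05  3.06783715e+00] [-1.90892052  0.28581748  1.44937945] 0.5275095687171321 9.2167 case in rack -35.411726927767155 -0.7437526941087279 0.00024450075627650836
```

View pics/side9c.png

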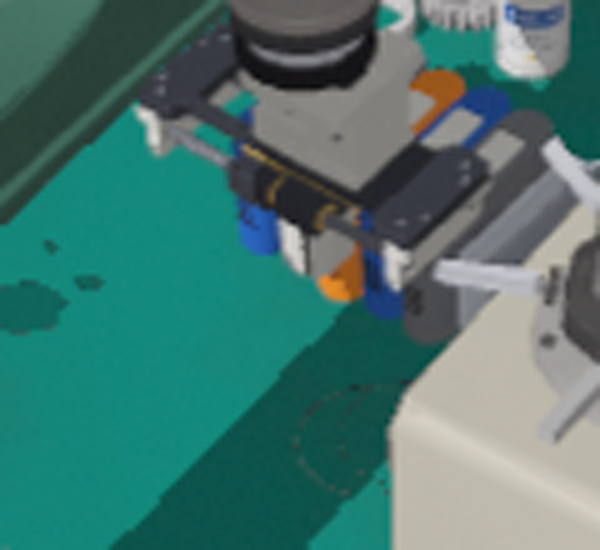

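View pics/scene9c.png

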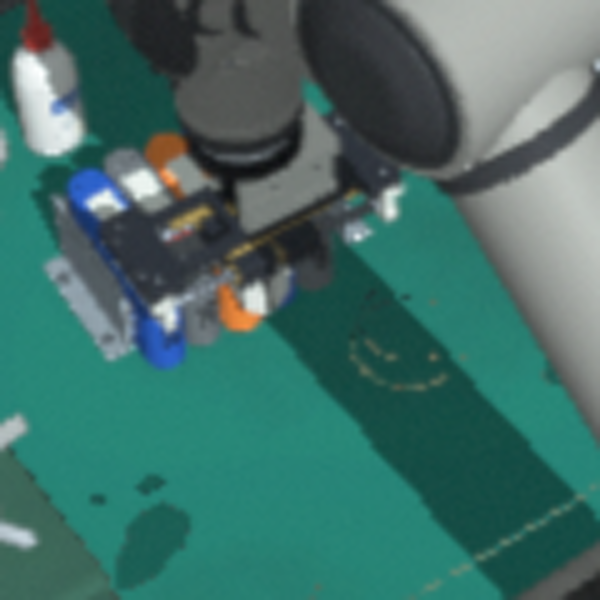

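>>> arm_command(targets=[{"x":0.1,"y":-0.01,"z":0,"roll":0},{"x":0.1,"y":-0.01,"z":0,"roll":0}])

```text
time: 9.43
tool_pos: [605.1, 185.6, 39.2]
tcp_rot: [3.141, 0.0, 3.068]
contact_force: [-2.5, 0.8, 0.7]
grip_width: 0.4
```

>>> arm_command(targets=[{"x":0.1,"y":-0.01,"z":0,"roll":0},{"x":0.1,"y":-0.01,"z":0,"roll":0}])

```text
time: 9.6
tool_pos: [606.2, 185.5, 39.2]
tcp_rot: [3.141, 0.0, 3.068]
contact_force: [-0.7, 1.7, -0.1]
grip_width: 0.3
```

>>> arm_command(targets=[{"x":0.1,"y":-0.01,"z":0,"roll":0},{"x":0.1,"y":-0.01,"z":0,"roll":0}])

```text
time: 9.77
tool_pos: [607.2, 185.4, 39.2]
tcp_rot: [3.141, 0.0, 3.068]
contact_force: [-0.7, 1.0, -0.2]
grip_width: 0.3
```

>>> arm_command(targets=[{"x":0.1,"y":-0.01,"z":0,"roll":0},{"x":0.1,"y":-0.01,"z":0,"roll":0}])

```text
time: 9.93
tool_pos: [608.2, 185.3, 39.2]
tcp_rot: [3.141, 0.0, 3.068]
contact_force: [-2.3, 1.4, 0.5]
grip_width: 0.6
```

>>> arm_command(targets=[{"x":0.1,"y":-0.01,"z":0,"roll":0},{"x":0.1,"y":-0.01,"z":0,"roll":0}])

```text
time: 10.1
tool_pos: [608.1, 185.3, 39.1]
tcp_rot: [-3.141, -0.002, 3.068]
contact_force: [-5.6, 2.5, 1.4]
grip_width: 0.4
```

```bash
python3 look.py 10
```

```text
[608.14097417 185.27004842  39.12590311] [-3.14141087e+00 -2.05639957e-03  3.06794207e+00] [-3.98615798  1.18449323  2.47540962] 0.4608906844659079 10.15 case in rack -31.27696029258086 -0.8716699363982743 0.0003494123243911601
```

View pics/side10c.png

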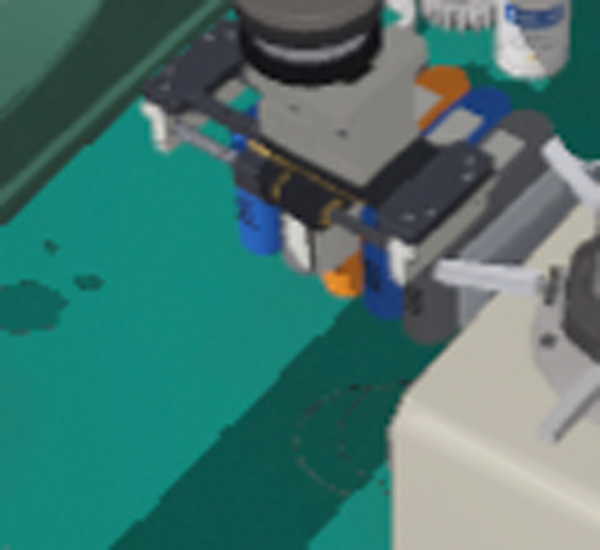

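View pics/scene10c.png

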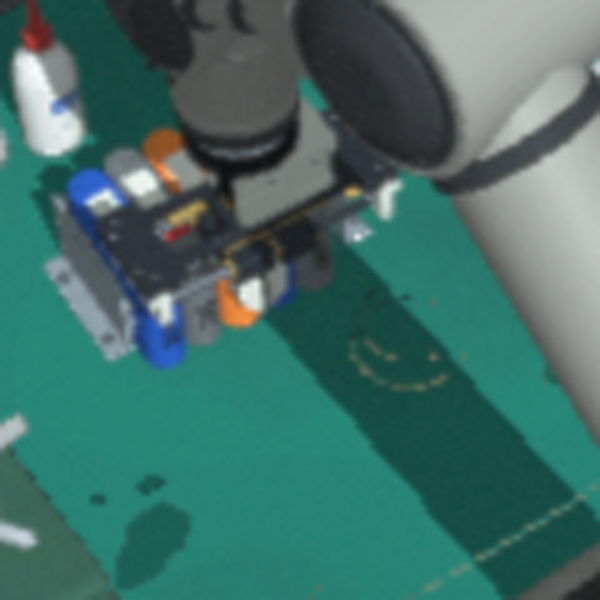

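The arm stalled at TCP x of about 608 with a force of about 5 N, so this looks like the stop. I'll back away and check.

>>> arm_command(targets=[{"x":-1,"y":0.07,"z":0,"roll":0},{"x":-3.5,"y":0.26,"z":0,"roll":0},{"x":-7,"y":0.5,"z":0,"roll":0},{"x":-10.5,"y":0.8,"z":0,"roll":0},{"x":-14,"y":1,"z":1,"roll":0},{"x":-17,"y":3,"z":3,"roll":0},{"x":-20,"y":5,"z":5,"roll":0},{"x":-22,"y":7,"z":7,"roll":0}])

```text
time: 10.87
tool_pos: [386.9, 255.2, 110.0]
tcp_rot: [-3.141, -0.0, 3.067]
contact_force: [1.4, 1.3, -0.6]
grip_width: 0.4
```

>>> arm_command(targets=[{"x":-2,"y":3,"z":2,"roll":0},{"x":-4,"y":6,"z":4,"roll":0},{"x":-6,"y":9,"z":6,"roll":0},{"x":-8,"y":12,"z":8,"roll":0},{"x":-8,"y":12,"z":8,"roll":0},{"x":-8,"y":12,"z":8,"roll":0}])

```text
time: 11.37
tool_pos: [309.0, 376.9, 190.6]
tcp_rot: [3.139, 0.003, 3.072]
contact_force: [1.2, 0.1, -0.9]
grip_width: 0.2
```

```bash
python3 look.py 11
```

```text
[309.2004759  375.47830893 189.46039424] [3.14091094e+00 1.60859886e-03 3.06968873e+00] [ 0.19271213 -0.38161757 -0.87737244] 0.06006413055926991 11.4167 case in rack -343.4619778034002 166.77698099652656 0.0020960743704764723
```

View pics/side11c.png

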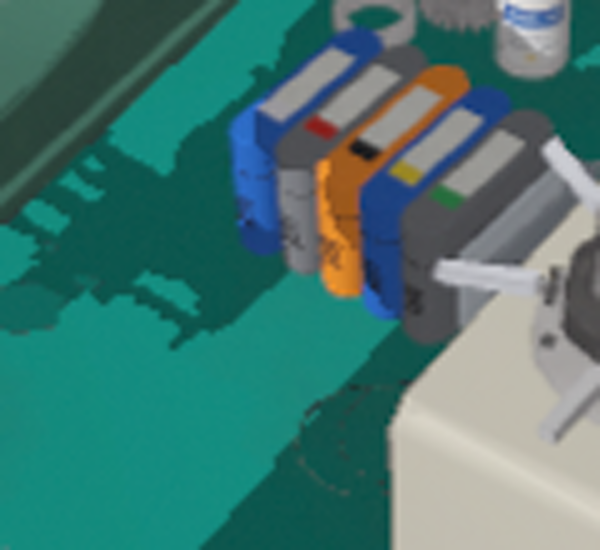

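View pics/scene11c.png

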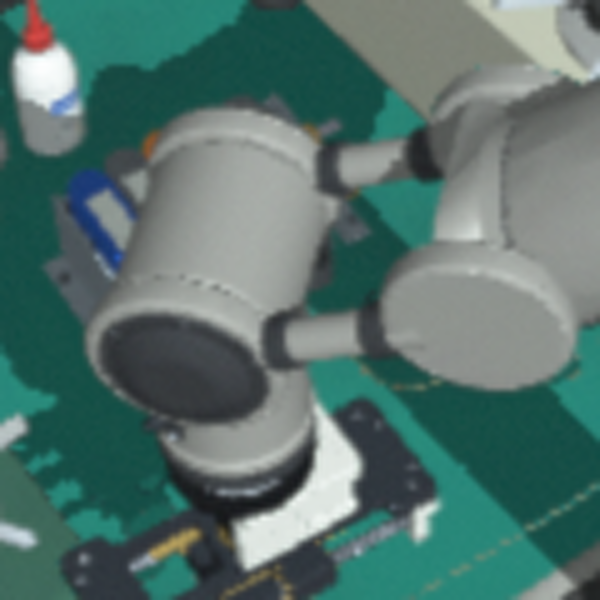

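The side view shows five upright cases with their front feet in a straight line: (262,253), (305,273), (345,296), (385,318) and (430,343). The orange foot lies within about 2 enlarged pixels (under 1 mm) of the line through its neighbours. The robot is clear, so I'll hand in.

```bash
python3 -c "
from plant import bot
print(bot.close_job(), bot.get_obs()['time'])"
```

```text
the job is handed in; nothing more can be done
the job is handed in; nothing more can be done
```

The orange case is back in the middle of the row, and I handed the job in at about 11.4 s; no verdict was reported.

**What I did:** I gripped the case at its rear, lifted it slightly and aligned it with the rack. I set it down in front of the gap and fed it in between the red-stripe and yellow-stripe cases. The side load was about 5 to 7 N. I let go 45 mm short of home, then pushed it the rest of the way with the fingers closed until it stopped at about 5 N. After that I backed the arm well clear.

**Last checks:**
- **Row:** the side picture shows all five cases upright and packed. The orange end is in line with the others to about 1 mm.
- **Robot:** the force reading was near zero after the retreat.
- **Loose things:** I took no final measurement of the bench things, but the arm never went near them.
- **Bookend:** I did not measure its travel; that it is pushed back follows from the five cases standing packed side by side.
- **Rack position:** the two camera views disagreed by about 4 to 5 mm on where the rack stood. The final push stopped about 2.5 mm past where I had worked it out. For that reason I judged "home" by the stop force and the line with the neighbours, not by the computed position.
- **Scene view:** the arm hid most of the row in the last scene picture, so the final check rests on the side camera alone.

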